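Set the bean mill for a coarse batch

ROBOT

A 7-joint arm with a two-finger parallel gripper is mounted at the origin on the work surface. World frame = base frame: x ahead of the robot, y to its left, z up, the work surface at z = 0. Lengths are in m, angles in rad, forces in N, time in s.
With the tool pointing down it reaches from about 0.35 to 0.9 m from the base axis. Payload 8.1 kg.
Tool frame: the origin (TCP) lies midway between the tips of the shut fingers; the grasp point (between the pads) lies arm.grasp_offset behind it (arm.grasp_offset is the distance from the TCP to the grasp point, in m); z points along the fingers, y is the line along which they close (so a half turn about z gives the same grasp; the last joint's range is limited). The gripper opens to 92 mm and grips with 3 to 60 N. Pads are 19 mm wide; open, the fingers measure 130 mm over their backs; the gripper's body (75 mm by 190 mm) begins 47 mm behind the grasp point.
Start: joints at [-1.362, 0.434, 0.025, 1.573, -0.012, 1.134, -0.075], TCP at [0.192, 0.595, 0.227] pointing down, gripper open.
Joint ranges: [-2.62, 2.62], [-0.44, 2.09], [-1.27, 1.32], [0.08, 2.57], [-1.32, 4.46], [0.12, 2], [-2.74, 2.74]. Speed limits (rad/s): [2.22, 2.22, 3.01, 3.01, 3.14, 3.14, 3.14].

INTERFACE

Orientations are given as a rotation vector (axis times angle).
In Python, from cell import observe, imaging, arm gives the robot as it stands.
- The arm moves only by the tool apply_moves, never from a script. Its argument "commands" is a list of rows, each a list of 5 numbers: the opening in per cent of the stroke, from 0 (shut) to 100 (fully open), then the shift along the world's x, y, z in units of 0.06 m (1.0 is 0.06 m), then the turn about the world's z in units of 0.5 rad (1.0 is 0.5 rad). A call has 1 to 12 rows; each row shifts and turns the commanded pose from where the row before left it; what a row does not reach is not made up. A row lasts 1/8 s, in which the tool goes at most 62.5 mm and 10.7 degrees, less where a joint would pass 70% of its speed; a pose out of reach is approached as far as the arm can. A call with a number of a shift or a turn outside -1 to 1 is refused whole. A call with a gripper value outside its range is refused whole. The fingers move at their own pace and stop on an object; "newtons" is the grip in N (left out, the last holds). Time passes only in rows, so rows that do not move let the fingers close. It gives the time, the measured TCP pose, the force, the opening and the grip force at its end, in the units of the state.
- observe(): the state, without advancing time (a new reading comes with each control period).
- imaging.get_image(name): name is "scene" or "top" or "wrist"; returns (picture, depth): 420x560x3 uint8, red, green, blue; 420x560 float32, m along the optical axis (not along the pixel's ray), 0 where there is no reading.
- imaging.camera_params(name): a dict with "camera_matrix" (3x3 intrinsics, pixels), "dist" ([k1, k2, p1, p2, k3] as OpenCV has them; the pictures are not rectified), "origin" and "rotation" of the camera in the world; the wrist camera has in their place "tool_from_camera" (4x4, takes a point from camera to tool coordinates, whose origin is the TCP and whose axes are the flange's). Camera axes: x right, y up, looking along -z (the intrinsics and any distortion apply to the point x, -y, -z); pixel columns grow to the right and rows downward; lengths in m; the calibration is good to about 2 mm. A picture is of the moment at which its call begins: read the wrist's pose just before it. camera_params takes no time and is no camera call.
- arm.sign_off(): hands the job in; it is judged then, once.
The state is a dict: "clock": time; "joints": joint angles; "dq": joint speeds; "joint_efforts": joint torques, N m; "position": TCP position; "ee_rot": TCP orientation; "force": force on the tool from outside, world axes, zero at the start; "ft_torque": the same for the moment, N m; "width": opening from 0.0 (shut) to 1.0 (fully open); "gripper_force": force on a finger pad.
Only numpy, scipy, OpenCV 4.12 (cv2) and the standard library are available. Lean on these libraries where they do the work, as an engineer would, in place of code of your own. Each camera call takes 0.05 s, during which the arm holds its last target. There are 200 camera calls.

TASK

Get the bean mill ready for a coarse batch. With a fingertip on its edge, flick the ribbed grind wheel round click by click in its coarser direction until its one long rib stands straight up at the fixed pointer, without running past it. Also push the steel catch bin fully home under the mill, against its stop; push it along the counter, do not lift it, and leave everything else on the counter where it stands.

Things in the scene. Friction and masses are not known exactly. Their poses are not given: they have to be found in the camera images.
- mill: Green bean mill, fixed, 490 mm long. Origin on the counter straight below the grind wheel's middle; x away from the robot's side, y along the shaft from motor out through the wheel, z up; yaw -0.3 to 0.1 rad. In its frame: shaft z = 200 mm; head 140 mm across, y = -45 to -160 mm; steel hopper, rim 160 mm across and 396 mm high, centred at y = -205 mm; the motor beyond, to y = -475 mm.
- wheel_axis (a point): Middle of the grind wheel, on its axis, 200 mm up. Black upright wheel, 20 mm thick, axis along the mill's y, 35 mm clear of the head, only a hub cap (to y = 28 mm) beyond. From a 38 mm radius disc 12 ribs, 9 mm thick, stand out to 55 mm radius, 30 degrees apart; at each click one stands straight up. One longer (66 mm, white line) starts on the far side (mill's +x), 2 to 4 clicks short of the top.
- grind_wheel (a joint): Wheel angle, rad: 0 finest (end stop), growing to coarser, 0.5236 (30 degrees) a click; 2.618 = long rib at the pointer. Growing: ribs on the robot's side (mill's -x) go down, the far side comes up. A spring plunger holds each click. Push a rib over half a click (up to 6 N at its tip) and the wheel snaps on; draw the finger outward, off the ribs, before raising it, or it drags the wheel back.
- pointer (a point): Tip of the fixed steel pointer, straight above the wheel's axis, 269 mm above the counter and 14 mm behind the wheel's middle plane (mill's y = -14 mm). It is a strap 10 mm wide that comes over from the head, its top 288 mm above the counter, and points down beside the back of the wheel's rim.
- bin_mid (a point): Middle of the catch bin, 39 mm above the counter (half its height). Open steel pan, 200 mm long (along the mill's x), 100 wide, 78 high, walls 3 mm, 0.3 to 0.7 kg, loose on the counter between two guides 22 mm high, 3 mm free each side. It starts drawn out 25 to 55 mm towards the robot (mill's -x) and slides in under the head; its near wall is the one to push.
- bin_home (a point): Where the middle of the bin is when it is fully home (fixed to the mill: x = -20, y = -105, z = 39 mm in its frame). The bin's far wall then touches the stop, a steel bar 22 mm high, and its near wall is at the mill's x = -120 mm. Nothing of the mill stands over the near 45 mm of the bin then.
- jar: Glass jar with a steel cap, 72 mm across, 125 mm high, near the wheel end of the mill; leave it. Origin: middle of its underside.
- cup: Steel cup, 68 mm across, 75 mm high, on the robot's side of the mill; leave it. Origin: middle of its underside.
- bowl: White bowl, 110 mm across, 45 mm high; leave it. Origin: middle of its underside.
- tin: Red tin, 84 mm across, 110 mm high; leave it. Origin: middle of its underside.
- brush: Hand brush, 190 mm long, lying; leave it. Origin: its underside.
- scoop: Aluminium scoop, 190 mm long, lying; leave it. Origin: underside, in the pan of the scoop.
Mind the look-alikes: they are no part of the job. What is shaped like the part that bears bin_mid but blue is not meant.

How it is judged:
At the end, for the whole second after the job is handed in: The wheel rests at click 5, its long rib at the pointer (within 0.13 rad, a quarter of a click), and the bin stands flat between its guides within 5 mm of its stop (value of joint grind_wheel between 2.49 and 2.75 rad and velocity of joint grind_wheel between -0.1 and 0.1 rad/s and x of bin_mid in the frame of mill above -0.025 m and y of bin_mid in the frame of mill between -0.112 and -0.098 m and height (world z) of bin_mid below 0.045 m and angle between bin_mid's own z axis and vertical below 0.06 rad); the robot touches nothing.
It fails at once if the wheel is run past the mark (more than 0.7 of a click beyond it) (value of joint grind_wheel above 2.985 rad).
It fails at once if the bin is lifted or tipped (height (world z) of bin_mid above 0.055 m or angle between bin_mid's own z axis and vertical above 0.25 rad).
It fails at once if something else on the counter is shoved (over 40 mm), lifted or knocked over (distance of any of jar, cup, bowl, tin, brush, scoop from where it was at the start of the episode above 0.04 m or angle between any of jar, cup, tin's own z axis and vertical above 0.5 rad).
It also fails if it takes over 59 s, if anything falls off the work surface, if the arm or the gripper's body presses on something with over 40 N, if the wrist force passes 120 N, or if a joint passes its speed limit or range.

## Working session

There is one attempt and no reset: what is moved stays moved. The work goes in short steps, Python scripts to look and compute and a tool call to move; the robot and the scene stay as the last step left them, time stands still between calls to the robot, and variables do not carry over. Pictures are saved under pics/ and viewed, at most 10 in all, crops included, and the job is handed in when it is done.

Besides the shell and the picture viewer there is one more tool, called after "Emit:" as name([rows], argument=value, ...), one row to a line, values as JSON. apply_moves: Moves the arm, as the interface text tells. Its arguments: {"type":"object","properties":{"commands":{"type":"array"},"newtons":{"type":"number"}},"required":["commands"]}

```bash
mkdir -p pics; cat > h.py <<'E'
import numpy as np, cv2
from cell import observe, imaging, arm
def cam(n):
    p=imaging.camera_params(n); s=observe()
    if 'origin' in p: return np.array(p['camera_matrix']),np.array(p['dist']),np.array(p['origin']),np.array(p['rotation'])
    R=cv2.Rodrigues(np.array(s['ee_rot'],float))[0]; T=np.array(p['tool_from_camera'])
    return np.array(p['camera_matrix']),np.array(p['dist']),R@T[:3,3]+np.array(s['position']),R@T[:3,:3]
def rays(c,uv):
    K,d,o,R=c
    q=cv2.undistortPoints(np.array(uv,float).reshape(-1,1,2),K,d).reshape(-1,2)
    return np.c_[q[:,0],-q[:,1],-np.ones(len(q))]@R.T
def onz(c,uv,z):
    r=rays(c,uv); o=c[2]; return o+r*((z-o[2])/r[:,2:])
def cloud(c,D):
    v,u=np.mgrid[0:D.shape[0],0:D.shape[1]]
    r=rays(c,np.c_[u.ravel(),v.ravel()]); return (c[2]+r*D.ravel()[:,None]).reshape(*D.shape,3)
def proj(c,P):
    K,d,o,R=c; q=(np.atleast_2d(P)-o)@R; q=q*[1,-1,-1]
    return cv2.projectPoints(q,np.zeros(3),np.zeros(3),K,d)[0].reshape(-1,2)
E
python3 - <<'E'
from h import *
s=observe();print({k:np.round(v,3) for k,v in s.items()}, arm.grasp_offset)
for n in('scene','top'):
    c=cam(n);I,D=imaging.get_image(n);np.savez(n+'0.npz',I=I,D=D)
    cv2.imwrite(f'pics/{n}0.png',I[:,:,::-1]);print(n,c[2],c[3].round(2).tolist(),c[0].round(0).tolist(),c[1])
E
```

```text
{'clock': np.float64(0.0), 'joints': array([-1.362,  0.435,  0.025,  1.574, -0.012,  1.134, -0.075]), 'dq': array([ 0.001, -0.   ,  0.   ,  0.   ,  0.001, -0.   ,  0.002]), 'joint_efforts': array([ 1.0000e-03, -6.6786e+01,  9.8600e-01, -3.1446e+01, -6.0000e-02,
        4.3000e-02,  0.0000e+00]), 'position': array([0.192, 0.594, 0.226]), 'ee_rot': array([-4.880e-01, -3.103e+00,  3.000e-03]), 'force': array([ 0.08 , -0.723, -0.509]), 'ft_torque': array([-0.041,  0.044, -0.025]), 'gripper_force': np.float64(0.0), 'width': np.float64(1.001)} 0.0188
scene [1.11116948 0.53423311 1.35416581] [0.3, 0.66, 2.17] [[501.0, 0.0, 272.0], [0.0, 501.0, 213.0], [0.0, 0.0, 1.0]] [0.06331674 0.         0.         0.         0.        ]
top [0.41070999 0.02847178 1.97369091] [0.03, -0.06, -1.57] [[542.0, 0.0, 281.0], [0.0, 542.0, 215.0], [0.0, 0.0, 1.0]] [0.0205682 0.        0.        0.        0.       ]
```

View pics/scene0.png

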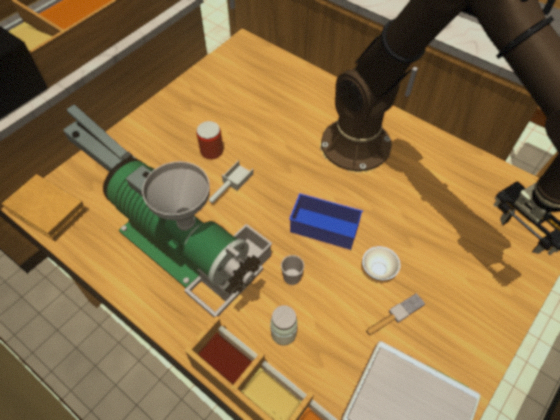

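View pics/top0.png

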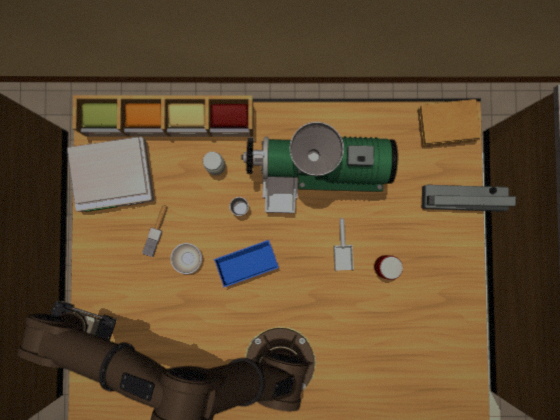

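The scene shows the mill with its wheel at scene (243,272) / top (250,156). The steel bin is at top (281,197), the blue decoy at top (247,264), the cup at (239,207) and the jar at (213,162). The bin meant is the steel one between the guides; the crop below should confirm it.

```bash
sed -i "s/np.array(p\['rotation'\])/cv2.Rodrigues(np.array(p['rotation'],float))[0] if np.size(p['rotation'])==3 else np.array(p['rotation'])/" h.py
python3 - <<'E'
from h import *
a={}
for n in('scene','top'):
    f=np.load(n+'0.npz');c=cam(n);P=cloud(c,f['D']);a[n]=(f['I'],f['D'],c,P)
    print(n,'table z',np.median(P[300,200:250,2]) if n=='top' else P[330,400,2])
    m=(abs(P[...,2]-.391)<.008)&(P[...,0]>.3)
    q=P[m][:,:2]
    if len(q)>10:
        cc,r=cv2.minEnclosingCircle(q.astype(np.float32)); print('hopper',cc,r,len(q))
    m=(P[...,2]>.17)&(P[...,2]<.285)&(f['I'].max(2)<60)&(P[...,0]>.5)&(P[...,1]<.3)&(P[...,1]>0)
    q=P[m]; print('black',len(q), np.percentile(q,[2,50,98],axis=0).round(3).tolist() if len(q) else '')
    # bin rim
    m=(abs(P[...,2]-.078)<.005)&(P[...,0]>.35)&(P[...,1]>-.1)&(P[...,1]<.15)
    q=P[m]; print('bin',len(q),np.percentile(q,[1,50,99],axis=0).round(3).tolist())
    g=cv2.cvtColor(f['I'],cv2.COLOR_RGB2HSV); m=(g[...,0]>50)&(g[...,0]<85)&(g[...,1]>120)&(P[...,2]>.05)&(P[...,0]>.4)
    q=P[m][:,:2]; print('green',cv2.fitLine(q.astype(np.float32),cv2.DIST_HUBER,0,.01,.01).ravel())
x=a['top'][0][120:230,185:325]; y=a['scene'][0][215:325,180:320]
cv2.imwrite('pics/c1.png',np.vstack([cv2.resize(i,None,fx=2.7*1,fy=2.7,interpolation=cv2.INTER_CUBIC) for i in (x,y)])[:,:,::-1])
E
```

```text
scene table z 0.0006914020306654223
hopper (0.9430417418479919, -0.05469490587711334) 0.32742050290107727 628
black 389 [[0.666, 0.093, 0.184], [0.721, 0.106, 0.227], [0.768, 0.113, 0.253]]
bin 497 [[0.357, -0.084, 0.073], [0.574, 0.068, 0.077], [0.95, 0.149, 0.083]]
green [ 0.08970092  0.99596876  0.7289172  -0.02280845]
top table z -0.0003642524212665865
hopper (0.7013536691665649, -0.10441240668296814) 0.08116644620895386 250
black 274 [[0.644, 0.003, 0.189], [0.687, 0.095, 0.229], [0.768, 0.107, 0.256]]
bin 357 [[0.366, -0.089, 0.073], [0.672, 0.051, 0.078], [1.267, 0.149, 0.083]]
green [ 0.01975642  0.9998048   0.66090435 -0.15383399]
```

View pics/c1.png

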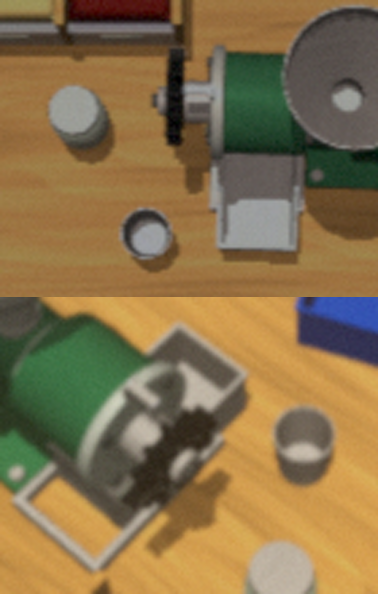

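The crop confirms the open steel pan between its guides under the green head, with its near edge at about top (266–295, 212). The wheel is end-on at top (249,156) and its hub cap at (243,157).

```bash
python3 - <<'E'
from h import *
f=np.load('top0.npz');c=cam('top');I,D=f['I'],f['D'];P=cloud(c,D)
def px(x,y):return [185+x/2.7-.3,120+y/2.7-.3]
print('cap,shaft',onz(c,[px(158,100),px(195,103)],.2).round(4).tolist())
print('wheel ends at z.2',onz(c,[px(175,48),px(175,143)],.21).round(4).tolist())
print('bin near corners',onz(c,[px(218,249),px(297,249)],.078).round(4).tolist())
print('head disc ends',onz(c,[px(217,48),px(217,158)],.2).round(4).tolist())
m=(P[...,2]>.06)&(P[...,2]<.09)&(P[...,0]>.48)&(P[...,0]<.75)&(P[...,1]>-.06)&(P[...,1]<.07)
q=P[m];print('rim',len(q),np.percentile(q,[2,50,98],axis=0).round(3).tolist())
print(cv2.minAreaRect(q[:,:2].astype(np.float32)))
m=(P[...,2]>.375)&(P[...,2]<.405)&(abs(P[...,0]-.7)<.12)
q=P[m][:,:2];A=np.c_[2*q,np.ones(len(q))];s=np.linalg.lstsq(A,(q**2).sum(1),rcond=None)[0];print('hopfit',s[:2],np.sqrt(s[2]+s[:2]@s[:2]))
f=np.load('scene0.npz');c=cam('scene');I,D=f['I'],f['D'];P=cloud(c,D)
m=(P[...,2]>.13)&(P[...,2]<.275)&(I.max(2)<60)&(abs(P[...,1]-.1)<.03)&(abs(P[...,0]-.7)<.1)
q=P[m];q=q[q[:,1]>.1]
print('wheel scene',len(q),q.min(0),q.max(0),cv2.fitLine(q[:,:2].astype(np.float32),cv2.DIST_HUBER,0,.01,.01).ravel())
g=cv2.cvtColor(I,cv2.COLOR_RGB2HSV)
m=(abs(P[...,2]-.078)<.006)&(P[...,0]>.48)&(P[...,0]<.72)&(P[...,1]>-.06)&(P[...,1]<.09);q=P[m];print('rim scene',len(q),q.min(0),q.max(0))
for n,lo,hi,xr,yr in(('cup',.06,.085,(.48,.62),(.08,.18)),('jar',.10,.135,(.6,.75),(.15,.3))):
    m=(P[...,2]>lo)&(P[...,2]<hi)&(P[...,0]>xr[0])&(P[...,0]<xr[1])&(P[...,1]>yr[0])&(P[...,1]<yr[1]);q=P[m]
    print(n,len(q),q.min(0).round(3),q.max(0).round(3))
E
```

```text
cap,shaft [[0.709, 0.1206, 0.2], [0.7053, 0.0755, 0.2]]
wheel ends at z.2 [[0.771, 0.0994, 0.21], [0.6548, 0.0996, 0.21]]
bin near corners [[0.5345, 0.0492, 0.078], [0.5342, -0.0534, 0.078]]
head disc ends [[0.7731, 0.0485, 0.2], [0.6377, 0.0488, 0.2]]
rim 150 [[0.534, -0.052, 0.064], [0.577, -0.011, 0.077], [0.649, 0.051, 0.086]]
((0.5936604738235474, -0.0004973262548446655), (0.10249423235654831, 0.12020949274301529), 89.84458923339844)
hopfit [ 0.70049872 -0.10418638] 0.07799680406606749
wheel scene 308 [0.65511477 0.10000119 0.15981862] [0.77082806 0.11384011 0.25763014] [ 0.99912006 -0.04194113  0.69417834  0.10885696]
rim scene 156 [ 0.53354658 -0.05169138  0.07221493] [0.601313   0.05402629 0.08376634]
cup 155 [0.525 0.112 0.06 ] [0.592 0.178 0.083]
jar 521 [0.68  0.202 0.1  ] [0.744 0.267 0.131]
```

Emit:
apply_moves([
  [0,0.42,-0.83,0.05,0.045],
  [0,0.42,-0.83,0.05,0.045],
  [0,0.42,-0.83,0.05,0.045],
  [0,0.42,-0.83,0.05,0.045],
  [0,0.42,-0.83,0.05,0.045],
  [0,0.42,-0.83,0.05,0.045],
  [0,0.42,-0.83,0.05,0.045],
  [0,0.42,-0.83,0.05,0.045],
  [0,0.42,-0.83,0.05,0.045],
  [0,0.42,-0.83,0.05,0.045],
  [0,0.42,-0.83,0.05,0.045],
  [0,0.42,-0.83,0.05,0.045],
])

```text
clock: 1.6
position: [0.4946, -0.0043, 0.2628]
ee_rot: [0.064, 3.141, 0.0]
force: [1.5, 0.3, 0.0]
width: 0.004
gripper_force: 0.0
```

```bash
cat > face.py <<'E'
from h import *
import sys
# wheel seen square on: warp scene picture to the wheel's front plane (x right = mill +x seen from behind, up = z)
def face(W=np.array([.708,.1]),yaw=-.04,name='x'):
    I,D=imaging.get_image('scene');c=cam('scene')
    ex=np.array([np.cos(yaw),np.sin(yaw),0]);ey=np.array([-np.sin(yaw),np.cos(yaw),0])
    s=np.linspace(-.09,.09,360);X,Z=np.meshgrid(s,-s)
    P=np.array([W[0],W[1],.2])+ey*.01+X[...,None]*ex+Z[...,None]*[0,0,1]
    uv=proj(c,P.reshape(-1,3)).reshape(360,360,2).astype(np.float32)
    F=cv2.remap(I,uv[...,0],uv[...,1],cv2.INTER_CUBIC)
    for r in(38,55,66): cv2.circle(F,(180,180),r*2,(255,0,0),1)
    cv2.imwrite(f'pics/{name}.png',F[:,:,::-1])
if __name__=='__main__':
    face(name=sys.argv[1]); s=observe(); print(s['clock'],s['position'],s['ee_rot'],s['force'],s['width'])
E
python3 face.py f0
```

```text
1.65 [ 0.49717655 -0.01217676  0.26352814] [ 0.07359896  3.13761952 -0.00592503] [ 2.38337138 -6.50223391  1.26958148] 0.0027348196988742452
```

View pics/f0.png

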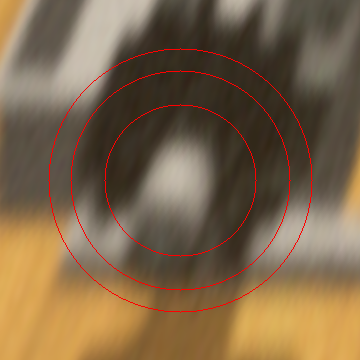

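The square-on warp is too oblique to read the long rib, so I'll check it with the wrist camera later. Bin first.

Emit:
apply_moves([
  [0,-0.05,0.1,-0.9,0],
  [0,0,0.05,-0.9,0],
  [0,0,0,-0.9,0],
  [0,0,0,-0.9,0],
  [0,0,0,-0.1,0],
  [0,0,0,0,0],
])

```text
clock: 2.4
position: [0.4915, 0.0062, 0.0416]
ee_rot: [0.066, 3.141, -0.0]
force: [0.4, -0.1, 0.5]
width: 0.007
gripper_force: 0.0
```

```bash
python3 - <<'E'
from h import *
p=imaging.camera_params('wrist');print(np.array(p['tool_from_camera']).round(3),p['camera_matrix'])
s=observe();print(s['position'],s['force'])
E
```

```text
[[ 0.     0.969  0.248  0.067]
 [ 1.    -0.     0.001  0.001]
 [ 0.001  0.248 -0.969 -0.159]
 [ 0.     0.     0.     1.   ]] [[340.00079325   0.         275.45009244]
 [  0.         340.00079325 204.6102072 ]
 [  0.           0.           1.        ]]
[0.49152219 0.00620889 0.04157809] [ 0.43260786 -0.06254087  0.50971929]
```

Emit:
apply_moves([
  [0,0.2,-0.1,0,0],
  [0,0.2,-0.02,0,0],
  [0,0.15,-0.01,0,0],
  [0,0.15,-0.01,0,0],
  [0,0.15,-0.01,0,0],
  [0,0.15,-0.01,0,0],
  [0,0.1,0,0,0],
  [0,0,0,0,0],
])

```text
clock: 3.4
position: [0.5583, -0.0034, 0.0408]
ee_rot: [0.066, 3.139, -0.0]
force: [0.9, 0.7, -0.1]
width: 0.005
gripper_force: 0.0
```

Emit:
apply_moves([
  [0,0.05,0,0,0],
  [0,0.05,0,0,0],
  [0,0.05,0,0,0],
  [0,0,0,0,0],
])

```text
clock: 3.9
position: [0.5669, -0.0033, 0.0408]
ee_rot: [0.066, 3.14, -0.0]
force: [-0.3, 0.1, 0.0]
width: 0.005
gripper_force: 0.1
```

```bash
python3 - <<'E'
from h import *
f=cam('top');I,D=imaging.get_image('top');P=cloud(f,D)
print(observe()['position'],observe()['force'])
f=cam('wrist');I,D=imaging.get_image('wrist');cv2.imwrite('pics/w1.png',I[:,:,::-1])
E
```

```text
[ 0.56690632 -0.00331863  0.04085144] [-0.76213511 -1.00629733 -0.39328748]
```

View pics/w1.png

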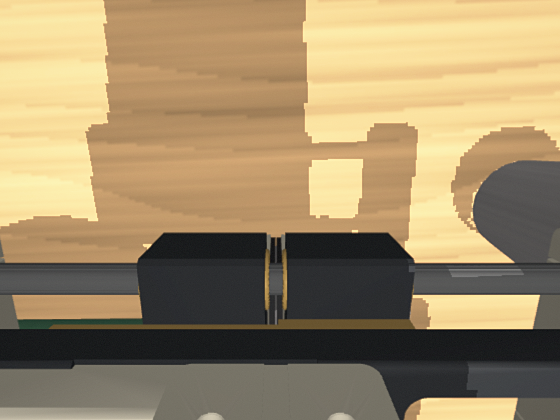

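The picture shows the fingers at (275,280) and the cup at (520,200); the bin wall is hidden behind the fingers. I'll go on by force.

Emit:
apply_moves([
  [0,0.05,0,0,0],
  [0,0.05,0,0,0],
  [0,0,0,0,0],
])

```text
clock: 4.38
position: [0.5726, -0.0033, 0.0407]
ee_rot: [0.066, 3.14, 0.0]
force: [-1.2, -0.1, 0.9]
width: 0.004
gripper_force: 0.8
```

Emit:
apply_moves([
  [0,0.05,0,0,0],
  [0,0.03,0,0,0],
  [0,0,0,0,0],
])

```text
clock: 4.75
position: [0.5746, -0.0033, 0.0404]
ee_rot: [-0.066, -3.136, -0.0]
force: [-11.9, -0.2, 8.2]
width: 0.008
gripper_force: 5.6
```

Contact at TCP x = 0.5745, so the near wall is at about 0.584 — right where the home wall should be, with force rising. Backing off and going to look at the wheel.

Emit:
apply_moves([
  [0,-0.5,0,0,0],
  [0,-0.2,0,0.8,0],
  [0,0,0,1,0],
  [0,0,0.5,1,0],
  [0,0,1,0.8,0],
  [0,0.3,1,0,0],
  [0,0.9,1,0,0],
  [0,0.9,0.3,0,0],
  [0,0.9,0,0,0],
  [0,0.4,0,-0.3,0],
  [0,0,0,0,0],
])

```text
clock: 6.12
position: [0.7278, 0.197, 0.223]
ee_rot: [-0.067, -3.139, 0.003]
force: [-1.3, -0.8, 0.2]
width: 0.008
gripper_force: 0.0
```

```bash
python3 - <<'E'
from h import *
s=observe();print(s['position'],s['ee_rot'],s['force'])
f=cam('wrist');I,D=imaging.get_image('wrist');np.savez('w2.npz',I=I,D=D);cv2.imwrite('pics/w2.png',I[:,:,::-1])
E
```

```text
[0.7277502  0.19704724 0.22295025] [-6.72765272e-02 -3.13921270e+00  2.70126774e-03] [-1.3378342  -0.81625357  0.23652594]
```

View pics/w2.png

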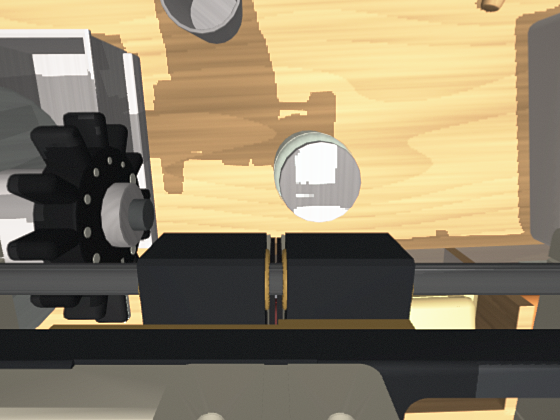

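The wheel is in clear view, its cap at (140,212), with the robot-side ribs at the top of the picture and the jar at (317,177). The far-side ribs at about (80,305) are partly hidden by the gripper, so I'll shift +x.

Emit:
apply_moves([
  [0,0.9,0,0,0],
  [0,0.5,0,0,0],
  [0,0,0,0,0],
])

```text
clock: 6.55
position: [0.8116, 0.1973, 0.2254]
ee_rot: [0.067, 3.14, -0.001]
force: [-0.4, -0.2, -0.1]
width: 0.006
gripper_force: 0.0
```

```bash
python3 - <<'E'
from h import *
s=observe();print(s['position'],s['ee_rot'],s['force'])
c=cam('wrist');I,D=imaging.get_image('wrist');np.savez('w3.npz',I=I,D=D);P=cloud(c,D)
cv2.imwrite('pics/w3.png',cv2.resize(I[30:330,0:300],None,fx=1.8,fy=1.8)[:,:,::-1])
m=(P[...,2]>.13)&(P[...,2]<.29)&(I.max(2)<75)&(abs(P[...,1]-.1)<.03)&(abs(P[...,0]-.708)<.09)
q=P[m];print(len(q),q.min(0),q.max(0))
fr=q[(q[:,1]>.103)];print('front',cv2.fitLine(fr[:,:2].astype(np.float32),cv2.DIST_HUBER,0,.01,.01).ravel())
for a in np.arange(-30,220,10):
    v=q-[.708,.1,.2];t=np.degrees(np.arctan2(v[:,2],v[:,0]));k=abs(t-a)<5
    if k.sum()>3: print(a,k.sum(),np.percentile(np.hypot(v[k,0],v[k,2]),98).round(4),end=' | ')
h=P[(abs(P[...,1]-.118)<.006)&(abs(P[...,2]-.2)<.04)&(abs(P[...,0]-.708)<.03)];print('cap',len(h),h.min(0),h.max(0))
E
```

```text
[0.81163934 0.19732766 0.22541916] [ 6.66163200e-02  3.14015948e+00 -6.30489617e-04] [-0.38378951 -0.21428034 -0.06460273]
15562 [0.67955565 0.08891776 0.14747868] [0.77467837 0.12893961 0.25748416]
front [ 0.99938345 -0.03511093  0.71846664  0.10936387]
-30 189 0.053 | -20 490 0.054 | -10 174 0.0378 | 0 444 0.0662 | 10 1556 0.0647 | 20 314 0.0394 | 30 940 0.057 | 40 1829 0.0552 | 50 568 0.0406 | 60 1844 0.0575 | 70 1610 0.0516 | 80 1467 0.0542 | 90 1172 0.0567 | 100 949 0.0402 | 110 501 0.0399 | 120 195 0.0283 | 130 133 0.0263 | 140 99 0.0237 | 150 55 0.0218 | 160 44 0.0214 | 170 50 0.0216 | 180 21 0.0218 | cap 2756 [0.69185056 0.11201914 0.18647627] [0.72720698 0.12399815 0.2302697 ]
```

View pics/w3.png

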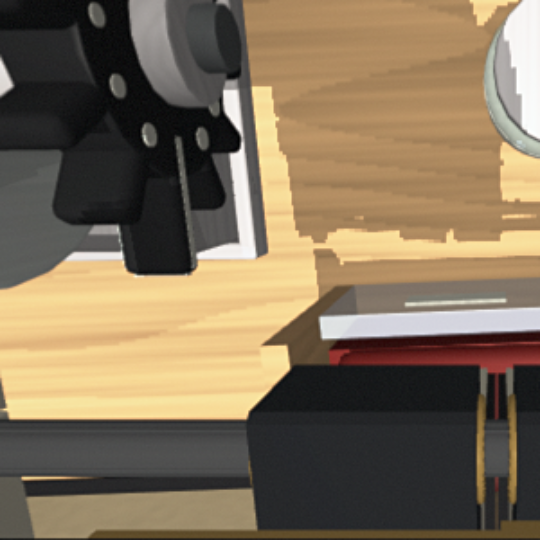

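The long rib (white line, at crop (165,210)) lies horizontal on the far side with radius 66 mm, so 3 clicks to go. The wheel centre is at about (0.708, 0.100) with yaw about -0.04. Moving to the robot side.

Emit:
apply_moves([
  [0,0,0,0.9,0],
  [0,-0.9,0,0,0],
  [0,-0.9,0,0,0],
  [0,-0.9,0,0,0],
  [0,-0.3,-0.5,0,0],
  [0,0,-0.9,0,0],
  [0,0,-0.05,0,0],
  [0,0,0,0,0],
])

```text
clock: 7.6
position: [0.6299, 0.1112, 0.2808]
ee_rot: [0.066, 3.14, 0.003]
force: [-0.7, 0.1, 0.2]
width: 0.006
gripper_force: 0.0
```

Emit:
apply_moves([
  [0,0.46,0,-0.2,0],
  [0,0,0,-0.48,0],
  [0,0,0,0,0],
  [0,-0.01,0,-0.1,0],
  [0,-0.02,0,-0.1,0],
  [0,-0.02,0,-0.05,0],
])

```text
clock: 8.35
position: [0.6567, 0.1117, 0.2275]
ee_rot: [0.065, 3.136, 0.004]
force: [-4.0, 4.1, 18.6]
width: 0.005
gripper_force: 12.8
```

Emit:
apply_moves([
  [0,-0.02,0,-0.1,0],
  [0,-0.02,0,-0.08,0],
  [0,0,0,0,0],
])

```text
clock: 8.72
position: [0.6525, 0.1115, 0.2138]
ee_rot: [0.064, 3.141, 0.002]
force: [-0.1, 0.1, 0.4]
width: 0.003
gripper_force: 0.3
```

Emit:
apply_moves([
  [0,-0.25,0,0,0],
  [0,-0.25,0,0,0],
  [0,0,0,0.5,0],
  [0,0,0,0.4,0],
  [0,0,0,0,0],
])

```text
clock: 9.35
position: [0.6243, 0.1107, 0.2696]
ee_rot: [0.066, 3.136, 0.002]
force: [1.2, -0.5, -0.2]
width: 0.008
gripper_force: 0.0
```

```bash
cat > ang.py <<'E'
from h import *
s=observe();print(s['clock'],s['position'],s['force'])
for n in('scene','top'):
    c=cam(n);I,D=imaging.get_image(n);P=cloud(c,D)
    m=(P[...,2]>.15)&(P[...,2]<.29)&(I.max(2)<80)&(abs(P[...,1]-.1)<.025)&(abs(P[...,0]-.708)<.09)&(P[...,0]>.69)
    v=P[m]-[.708,.1,.2];t=np.degrees(np.arctan2(v[:,2],v[:,0]));r=np.hypot(v[:,0],v[:,2])
    print(n,[(a,int(k.sum()),round(float(np.sort(r[k])[-3])*1e3)) for a in range(-30,105,10) for k in[abs(t-a)<6] if k.sum()>5])
E
python3 ang.py; python3 - <<'E'
from h import *
f=np.load('scene0.npz');I,D=f['I'],f['D']
c=cam('scene');P=cloud(c,D)
m=(P[...,2]>.15)&(P[...,2]<.29)&(I.max(2)<80)&(abs(P[...,1]-.1)<.025)&(abs(P[...,0]-.708)<.09)&(P[...,0]>.69)
v=P[m]-[.708,.1,.2];t=np.degrees(np.arctan2(v[:,2],v[:,0]));r=np.hypot(v[:,0],v[:,2])
print('start',[(a,int(k.sum()),round(float(np.sort(r[k])[-3])*1e3)) for a in range(-30,105,10) for k in[abs(t-a)<6] if k.sum()>5])
E
```

```text
9.35 [0.62433596 0.11066192 0.26955731] [ 1.22464641 -0.46571217 -0.19567301]
scene [(-30, 19, 51), (-20, 15, 48), (-10, 9, 34), (0, 32, 55), (10, 23, 54), (20, 9, 39), (30, 66, 66), (40, 47, 66), (50, 13, 42), (60, 39, 57), (70, 27, 45), (80, 35, 53), (90, 36, 55), (100, 9, 37)]
top [(30, 14, 64)]
start [(-30, 17, 49), (-20, 15, 48), (-10, 11, 33), (0, 68, 66), (10, 37, 64), (20, 12, 44), (30, 60, 56), (40, 40, 55), (50, 17, 50), (60, 39, 57), (70, 28, 43), (80, 37, 53), (90, 36, 57), (100, 9, 37)]
```

One clean click: the long rib is now at 30°. Repeating with the same stroke.

Emit:
apply_moves([
  [0,0.55,0,0,0],
  [0,0,0,-0.49,0],
  [0,0,0,0,0],
  [0,-0.01,0,-0.1,0],
  [0,-0.02,0,-0.1,0],
  [0,-0.02,0,-0.05,0],
  [0,-0.02,0,-0.1,0],
  [0,-0.02,0,-0.08,0],
  [0,0,0,0,0],
])

```text
clock: 10.58
position: [0.6504, 0.1109, 0.2121]
ee_rot: [0.065, 3.141, 0.0]
force: [-0.5, -0.4, -0.1]
width: 0.006
gripper_force: 0.0
```

Emit:
apply_moves([
  [0,-0.25,0,0,0],
  [0,-0.25,0,0,0],
  [0,0,0,0.5,0],
  [0,0,0,0.4,0],
  [0,0,0,0,0],
])

```text
clock: 11.2
position: [0.6219, 0.1107, 0.2681]
ee_rot: [0.066, 3.137, 0.002]
force: [0.8, 0.6, 0.3]
width: 0.008
gripper_force: 0.0
```

```bash
python3 ang.py
```

```text
11.2 [0.6218713  0.1107418  0.26807867] [0.78792952 0.55513574 0.29684787]
scene [(-30, 20, 53), (-20, 17, 49), (0, 42, 55), (10, 34, 55), (20, 12, 41), (30, 52, 56), (40, 42, 54), (50, 12, 41), (60, 33, 65), (70, 27, 45), (80, 36, 56), (90, 34, 57), (100, 8, 38)]
top []
```

Emit:
apply_moves([
  [0,0.59,0,0,0],
  [0,0,0,-0.47,0],
  [0,0,0,0,0],
  [0,-0.01,0,-0.1,0],
  [0,-0.02,0,-0.1,0],
  [0,-0.02,0,-0.05,0],
  [0,-0.02,0,-0.1,0],
  [0,-0.02,0,-0.07,0],
  [0,0,0,0,0],
])

```text
clock: 12.42
position: [0.6504, 0.1108, 0.2127]
ee_rot: [0.066, 3.141, 0.0]
force: [0.0, 0.9, -1.0]
width: 0.002
gripper_force: 0.0
```

Emit:
apply_moves([
  [0,-0.25,0,0,0],
  [0,-0.25,0,0,0],
  [0,-0.3,0,0.5,0],
  [0,-0.3,0,0.4,0],
  [0,-0.5,0,0.5,0],
  [0,0,0,0,0],
])

```text
clock: 13.18
position: [0.5546, 0.111, 0.2993]
ee_rot: [0.065, 3.137, 0.004]
force: [-0.1, 1.3, -0.9]
width: 0.003
gripper_force: 0.0
```

```bash
python3 ang.py; python3 - <<'E'
from h import *
c=cam('top');I,D=imaging.get_image('top');P=cloud(c,D)
m=(abs(P[...,2]-.078)<.008)&(P[...,0]>.5)&(P[...,0]<.66)&(P[...,1]>-.08)&(P[...,1]<.07);q=P[m]
print('rim',len(q),q.min(0),q.max(0))
cs=cam('scene');J,D=imaging.get_image('scene');P=cloud(cs,D)
m=(abs(P[...,2]-.078)<.008)&(P[...,0]>.5)&(P[...,0]<.66)&(P[...,1]>-.08)&(P[...,1]<.09);q=P[m]
print('rim s',len(q),q.min(0),q.max(0))
x=I[120:230,185:325]; y=J[205:315,180:320]
cv2.imwrite('pics/c2.png',np.vstack([cv2.resize(i,None,fx=2.7,fy=2.7,interpolation=cv2.INTER_CUBIC) for i in (x,y)])[:,:,::-1])
E
```

```text
13.175 [0.55459918 0.11097355 0.29926643] [-0.08343067  1.3161377  -0.91260899]
scene [(-30, 14, 50), (-20, 16, 48), (-10, 7, 36), (0, 48, 55), (10, 30, 54), (20, 8, 38), (30, 55, 57), (40, 40, 54), (50, 12, 42), (60, 40, 58), (70, 28, 50), (80, 37, 63), (90, 33, 66), (100, 10, 36)]
top [(30, 17, 52), (40, 13, 54), (60, 14, 56), (70, 27, 56), (90, 18, 82), (100, 18, 68)]
rim 67 [ 0.57940779 -0.05177453  0.07068891] [0.65442062 0.05061604 0.08511524]
rim s 68 [ 0.57767585 -0.05309047  0.0703576 ] [0.5998918  0.05311731 0.08223586]
```

View pics/c2.png

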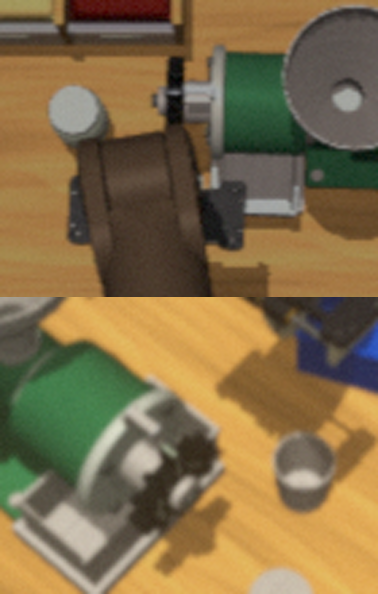

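The wheel is right: the long rib is at 90° with radius 66 mm. The bin's near rim measures about 0.579 against 0.584 expected, so I'll check the gap at the stop.

```bash
python3 - <<'E'
from h import *
cs=cam('scene');J,D=imaging.get_image('scene');P=cloud(cs,D)
np.savez('s5.npz',J=J,D=D)
W=np.array([.708,.1]);y=-.04;R=np.array([[np.cos(y),-np.sin(y)],[np.sin(y),np.cos(y)]])
M=(P[...,:2]-W)@R
for yy in range(-75,-150,-10):
    k=(abs(M[...,1]-yy/1e3)<.004)&(M[...,0]>.05)&(M[...,0]<.12)&(P[...,2]<.1)
    q=np.c_[M[k][:,0],P[k][:,2]]*1e3; q=q[np.argsort(q[:,0])]
    print(yy,q.round().astype(int).tolist()[::2])
E
```

```text
-75 [[77, 74], [79, 48], [80, 79], [80, 80], [80, 61], [81, 45], [81, 27], [81, 75], [82, 22], [82, 23], [85, 17], [87, 19], [89, -3], [90, 12], [91, 1], [94, 2], [96, 2], [98, 1], [101, -2], [103, -3], [105, -3], [107, -3], [109, -3], [112, 1], [114, 1], [116, 3], [118, 2], [119, -1]]
-85 [[53, 3], [79, 79], [79, 51], [80, 55], [80, 74], [81, 28], [81, 21], [81, 79], [81, 40], [82, 72], [83, 22], [85, 22], [87, 20], [89, 23], [90, 7], [91, 0], [92, -7], [94, -5], [97, 1], [99, 0], [100, -6], [103, 2], [105, -1], [108, 5], [109, 1], [111, 1], [113, -3], [115, 1], [117, 1], [119, 4]]
-95 [[51, 5], [55, 3], [56, 1], [78, 79], [79, 46], [80, 38], [80, 66], [80, 50], [80, 19], [80, 32], [80, 40], [83, 24], [85, 22], [87, 24], [89, 22], [90, 18], [90, 1], [91, 15], [93, -5], [97, 1], [99, 0], [101, 2], [103, 0], [104, -1], [106, 0], [110, -2], [113, 1], [115, 2], [117, 4], [117, -4]]
-105 [[50, 6], [52, 7], [53, 0], [55, -2], [58, 4], [77, 74], [79, 19], [79, 76], [80, 20], [80, 31], [80, 52], [81, 83], [82, 70], [84, 22], [87, 27], [89, 24], [90, 12], [91, 17], [92, 2], [95, -3], [98, 4]
[... 687 characters left out ...]
-2], [113, -1], [115, -1], [117, 3]]
-135 [[50, -1], [53, 2], [56, 4], [58, 6], [79, 76], [79, 78], [80, 40], [80, 53], [80, 52], [80, 62], [81, 46], [81, 27], [82, 23], [86, 22], [90, 20], [90, 4], [91, 14], [91, 19], [94, -1], [94, -8], [98, -1], [100, -2], [104, 1], [105, -5], [107, 3], [108, -2], [111, -6], [115, 3], [116, -3], [118, -1], [120, -1]]
-145 [[50, 2], [52, 2], [55, 2], [57, 3], [58, 6], [79, 61], [80, 82], [80, 26], [80, 66], [80, 78], [80, 58], [81, 28], [81, 50], [81, 61], [83, 20], [86, 26], [87, 21], [89, 21], [90, 4], [91, 20], [91, 20], [92, -5], [95, -1], [98, 2], [99, -1], [101, 0], [103, -1], [105, -3], [107, -5], [109, -1], [112, -1], [114, 2], [115, -2], [118, 2]]
```

The bin's far wall is at mill x = 80 mm and the stop bar starts right there (80–90 mm), so the bin is fully home.

```bash
python3 -c "
from cell import arm
print(arm.sign_off())"
```

```text
the job is handed in; nothing more can be done
None
```

The job is handed in: the wheel was flicked three clicks so its long rib stands at the pointer, and the steel bin is pushed fully home against its stop. Both were checked in the camera depth before hand-in, and the sign-off gave no verdict.

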